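# Unfasten the longer instrument case

## Task

Two grey instrument cases stand upright on the bench, each held shut by a draw latch on its top. Unfasten the longer case: lift the lever of its latch past centre and right over, so that the wire hook comes free of its keeper, and let go. Leave the shorter case latched.

Things in the scene. Friction and masses are not known exactly. Their poses are not given: they have to be found in the camera images.
- long_case: The longer grey case, 210 mm long (its y), 100 deep (x), 120 high, upright, heavy, does not move; stands left or right on the bench. Origin: centre of its underside, z up. A steel draw latch sits mid-top across the seam; its lever turns about a line along y through x = -8, y = 0, z = 132 mm. Keeper and wire hook end: x = 5 to 16 mm, y within 13 mm, up to 9 mm above the top.
- long_tab (a point): Centre of the lever's steel grip tab on the longer case: 22 mm long (x), 18 wide (y), 8 thick (z), solid, axes as the case's while latched. It is 40 mm to the case's -x of the pivot line and 4 mm above it (16 mm above the case's top, 12 mm of air under it, clear on both sides). It can be pinched across its 18 mm width from above and turns between the fingers as it swings up.
- long_lever (a joint): Lever of the longer case's latch, rad: 0 latched (level, tab toward the case's -x), growing as the tab is lifted up and over toward +x (1.57: upright), stop at 2.3. A spring holds it shut with about 3 N at the tab up to dead centre at about 0.5; beyond that the spring throws it on over by itself in 1 to 2 s, carrying the wire hook forward off the keeper and up.
- short_lever (a joint): The same latch lever on the shorter grey case, rad: 0 latched. That case is 130 mm long, otherwise alike (100 mm deep, 120 mm high), and stands on the other side of the bench, its latch also mid-top with the tab toward the robot's side. To be left latched.

How it is judged (in metres and radians):
At the end, for the whole second after the job is handed in: The longer case's lever stands past 1.7 rad (thrown right over, hook clear of the keeper), and the shorter case's lever is still within 0.15 rad of latched (value of joint long_lever above 1.7 rad and value of joint short_lever below 0.15 rad); the robot touches nothing.
It fails at once if the shorter case's latch was lifted (its lever beyond 0.3 rad) (value of joint short_lever above 0.3 rad).
It also fails if it takes over 32 s, if anything falls off the work surface, if the arm or the gripper's body presses on something with over 40 N, if the wrist force passes 120 N, or if a joint passes its speed limit or range.

## Robot

A 7-joint arm with a two-finger parallel gripper is mounted at the origin on a cart in front of the work surface, level with it; the furniture and walls round the work are solid. World frame = base frame: x ahead of the robot, y to its left, z up, the work surface at z = 0. Lengths are in mm, angles in rad, forces in N, time in s.
With the tool pointing down it reaches from about 350 to 775 mm from the base axis. Payload 3.1 kg.
Tool frame: the origin (TCP) lies at the very end of the fingers, on their centre line; the grasp point (between the pads) lies r.hold_point_z behind it (r.hold_point_z is the distance from the TCP to the grasp point, in mm); z points along the fingers, y is the direction in which the jaws open and shut (so a half turn about z gives the same grasp; the last joint's range is limited). The gripper opens to 85 mm and grips with 20 to 120 N. Pads are 22 mm wide; open, the fingers measure 114 mm over their backs; the gripper's body (76 mm by 85 mm) begins 54 mm behind the grasp point. The pads swing forward as they close: fully open they stand 13 mm farther back than shut.
Start: joints at [-1.24, 0.311, 0.014, 1.512, -0.004, 1.319, -0.027], TCP at [200.299, 512.249, 196.604] pointing down, gripper open.
Joint ranges: [-2.7, 2.7], [-0.3, 1.91], [-1.27, 1.3], [0.12, 2.57], [-1.44, 4.58], [0.2, 2.03], [-3.05, 3.05]. Speed limits (rad/s): [2.79, 2.79, 3.14, 3.14, 3.14, 3.14, 3.14].

## Interface

Orientations are given as a unit quaternion [w, x, y, z].
In Python, from cell import r gives the robot as it stands. The module is installed in compiled form; this text tells all that it offers.
- The arm moves only by the tool carry_out, never from a script. Its argument "plan" is text: rows parted by semicolons, each of 6 numbers parted by spaces: the shift along the tool's x, y, z in cm, then the turn, a rotation vector about the tool's x, y, z in degrees. A call has exactly 10 rows; each row is the pose to reach, as a shift and turn from the pose measured when the call began, along the tool's axes at that moment; what a row does not reach only later rows make up. A row lasts 1/12 s, in which the tool goes at most 41.7 mm and 7.16 degrees, less where a joint would pass 70% of its speed; a pose out of reach is approached as far as the arm can. A call with a gripper value outside its range is refused whole. "jaw" is the opening, from 0 (shut) to 1 (fully open), set as the call begins (left out, the last holds). The fingers move at their own pace and stop on an object; the grip force is fixed at half the most. Time passes only in rows, so rows that repeat a pose let the fingers close, or fill a call up. It gives the time, the measured TCP pose, the force and the opening at its end, in the units of the state.
- r.get_state(): the state, without advancing time (a new reading comes with each control period).
- r.read_camera(name): name is "scene" or "top"; returns (picture, depth): 384x512x3 uint8, red, green, blue; 384x512 float32, mm along the optical axis (not along the pixel's ray), 0 where there is no reading.
- r.camera_params(name): a dict with "fx", "fy", "cx", "cy" (pixels), "k1" (the pictures are not rectified: a ray, as slopes to the right and down, at radius r is drawn at 1 + k1 r^2 times it, then the intrinsics apply), "xyz" and "attitude" of the camera in the world. Camera axes: x right, y down, z forward; pixel columns grow to the right and rows downward; lengths in mm; the calibration is good to about 2 mm. A picture is of the moment at which its call begins. camera_params takes no time and is no camera call.
- r.close_job(): hands the job in, once; it reports no verdict.
The state is a dict: "t": time; "qpos": joint angles; "joint_velocities": joint speeds; "effort": joint torques, N m; "tcp_pos": TCP position; "orientation": TCP orientation; "ft_force": force on the tool from outside, world axes, zero at the start; "moment": the same for the moment, N m; "opening": opening from 0.0 (shut) to 1.0 (fully open).
Only numpy, scipy, OpenCV 4.12 (cv2) and the standard library are available. Lean on these libraries where they do the work, as an engineer would, in place of code of your own. Each camera call takes 0.05 s, during which the arm holds its last target.

## Working session

There is one attempt and no reset: what is moved stays moved. The work goes in short steps, Python scripts to look and compute and a tool call to move; the robot and the scene stay as the last step left them, time stands still between calls to the robot, and variables do not carry over. Pictures are saved under pics/ and viewed, and the job is handed in when it is done.

Besides the shell and the picture viewer there is one more tool, called after ">>>" by a JSON object that holds its "method" and its "body". carry_out: Moves the arm, as the interface text tells. Its arguments: {"type":"object","properties":{"plan":{"type":"string"},"jaw":{"type":"number"}},"required":["plan"]}

```bash
mkdir -p pics; cat > h.py <<'E'
import numpy as np, cv2
from scipy.spatial.transform import Rotation as R
from cell import r
def rot(q): q=np.asarray(q,float); return R.from_quat([q[1],q[2],q[3],q[0]])
def cloud(d,p):
    K=np.array([[p['fx'],0,p['cx']],[0,p['fy'],p['cy']],[0,0,1.]])
    v,u=np.mgrid[:d.shape[0],:d.shape[1]]
    n=cv2.undistortPoints(np.stack([u,v],-1).reshape(-1,1,2).astype(float),K,np.array([p['k1'],0,0,0.])).reshape(d.shape+(2,))
    c=np.dstack([n*d[...,None],d])
    W=c.reshape(-1,3)@rot(p['attitude']).as_matrix().T+np.array(p['xyz'])
    W=W.reshape(d.shape+(3,)); W[d==0]=np.nan; return W
E
python3 - <<'E'
from h import *
for n in ("top","scene"):
    im,d=r.read_camera(n); p=r.camera_params(n); print(n,p)
    cv2.imwrite(f'pics/{n}0.png',im[...,::-1]); np.save(f'{n}.npy',cloud(d,p))
print(r.get_state(), r.hold_point_z)
E
```

```text
top {'fx': 368.43673311735733, 'fy': 368.43673311735733, 'cx': 263.3644707564656, 'cy': 188.35658238561572, 'k1': 0.019896003787797014, 'xyz': array([ 428.83361232,   -8.3462687 , 1178.88548245]), 'attitude': array([-0.02944653,  0.71656175, -0.69583801,  0.03849174])}
scene {'fx': 462.4312237302885, 'fy': 462.4312237302885, 'cx': 250.86319494590626, 'cy': 191.80013834355472, 'k1': -0.06116117915505253, 'xyz': array([  65.5292354 , -616.13784307, 1030.87628741]), 'attitude': array([-0.31489369,  0.89783572, -0.2874907 ,  0.10991855])}
{'t': 0.1, 'qpos': array([-1.23966487,  0.31166428,  0.0139859 ,  1.51290105, -0.00440698,
        1.31921854, -0.02722079]), 'joint_velocities': array([ 0.0013919 , -0.00241739, -0.00201426, -0.00288581,  0.00142867,
        0.00095501,  0.00023516]), 'effort': array([ 2.73792957e-04, -3.80855799e+01,  1.46478564e-01, -2.31244487e+01,
        1.23394563e-02,  7.98961002e-03, -8.37167647e-06]), 'tcp_pos': array([200.05529524, 511.5341133 , 195.61782101]), 'orientation': array([-1.59996702e-04,  1.85307982e-01,  9.82679900e-01, -1.06828882e-03]), 'ft_force': array([ 0.24731595, -0.32436223,  0.02591722]), 'moment': array([-0.03291593, -0.01178273,  0.00920626]), 'opening': 1.0030139103432494} 18.700000000000003
```

View pics/top0.png

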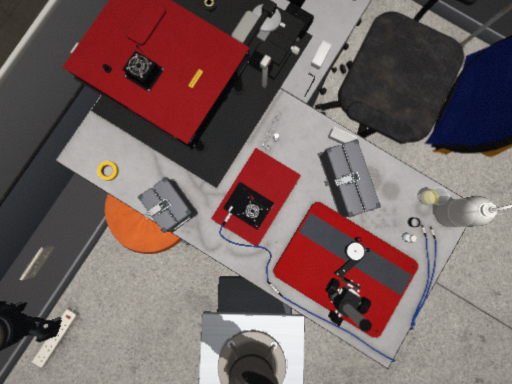

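View pics/scene0.png

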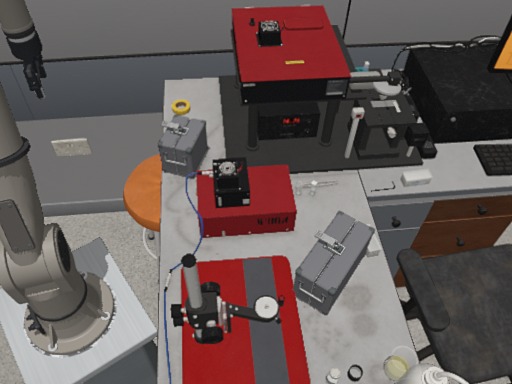

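The long case is on the right: at about (350,178) in the top view and (335,260) in the scene view. The short case is on the left at about (167,205) in the top view. A microscope stands between the robot and the long case, at about (350,270) in the top view. Next I'll measure the long case.

```bash
python3 - <<'E'
from h import *
W=np.load('top.npy'); S=np.load('scene.npy')
def meas(W,box,zr,name):
    P=W.reshape(-1,3); m=(P[:,2]>zr[0])&(P[:,2]<zr[1])&(P[:,0]>box[0])&(P[:,0]<box[1])&(P[:,1]>box[2])&(P[:,1]<box[3])
    Q=P[m]; print(name,len(Q),'z',np.median(Q[:,2]))
    rc=cv2.minAreaRect(Q[:,:2].astype(np.float32)); print(rc, cv2.boxPoints(rc).round(1).tolist())
    return Q
sub=W[130:225,310:385].reshape(-1,3)
c=np.nanmedian(sub[(sub[:,2]>100)],0); print('c',c, W[178,350])
box=(c[0]-150,c[0]+150,c[1]-120,c[1]+120)
for n,X in (('top',W),('scene',S)):
    meas(X,box,(112,126),n); q=meas(X,box,(127.5,160),n+' latch')
    print(q.round(0)[::max(1,len(q)//40)].tolist())
# microscope & obstacles
P=W.reshape(-1,3); P2=S.reshape(-1,3)
for n,Q in(('t',P),('s',P2)):
    m=(Q[:,0]>150)&(Q[:,0]<800)&(abs(Q[:,1])<500)&(Q[:,2]>130)
    Q=Q[m]; g={}
    for x,y,z in Q: k=(int(x//50)*50,int(y//50)*50); g[k]=max(g.get(k,0),round(z))
    print(n,sorted(g.items()))
im=cv2.imread('pics/top0.png')[130:225,305:395]; a=cv2.resize(im,None,fx=6,fy=6,interpolation=cv2.INTER_CUBIC)
cv2.imwrite('pics/z1.png',a)
im=cv2.imread('pics/scene0.png')[205:315,285:385]; cv2.imwrite('pics/z2.png',cv2.resize(im,None,fx=5,fy=5,interpolation=cv2.INTER_CUBIC))
E
```

```text
c [ 567.96847448 -276.82075385  119.5462761 ] [ 566.18164194 -265.89501804  140.16399118]
top 2236 z 119.48534716272081
((571.2188720703125, -279.57904052734375), (210.8717803955078, 100.62384796142578), 19.173198699951172) [[455.1000061035156, -266.70001220703125], [488.20001220703125, -361.70001220703125], [687.2999877929688, -292.5], [654.2999877929688, -197.39999389648438]]
top latch 142 z 137.89326246438338
((563.7994384765625, -257.1998291015625), (23.807126998901367, 70.10415649414062), 15.36851978302002) [[543.0, -226.60000610351562], [561.5999755859375, -294.20001220703125], [584.5999755859375, -287.79998779296875], [566.0, -220.1999969482422]]
[[579.0, -269.0, 129.0], [576.0, -257.0, 128.0], [575.0, -263.0, 142.0], [575.0, -272.0, 137.0], [577.0, -289.0, 128.0], [572.0, -261.0, 138.0], [573.0, -270.0, 133.0], [574.0, -289.0, 129.0], [569.0, -252.0, 139.0], [569.0, -261.0, 138.0], [569.0, -269.0, 138.0], [571.0, -280.0, 131.0], [566.0, -238.0, 138.0], [566.0, -246.0, 139.0], [566.0, -255.0, 139.0], [566.0, -264.0, 137.0], [568.0, -280.0, 128.0], [568.0, -292.0, 130.0], [563.
[... 3695 characters left out ...]
), ((400, 300), 141), ((450, -50), 211), ((450, 0), 211), ((450, 50), 165), ((450, 200), 133), ((450, 250), 143), ((450, 300), 141), ((500, -250), 146), ((500, -50), 163), ((500, 0), 179), ((500, 50), 164), ((550, -300), 142), ((550, -250), 143), ((600, 150), 293), ((600, 200), 292), ((650, 100), 293), ((650, 150), 295), ((650, 200), 294), ((650, 250), 293), ((650, 300), 292), ((700, 50), 293), ((700, 100), 293), ((700, 150), 294), ((700, 200), 294), ((700, 250), 295), ((700, 300), 295), ((700, 350), 293), ((700, 400), 212), ((750, 50), 295), ((750, 100), 294), ((750, 150), 293), ((750, 200), 332), ((750, 250), 336), ((750, 300), 337), ((750, 350), 309), ((750, 400), 293), ((750, 450), 293)]
```

View pics/z1.png

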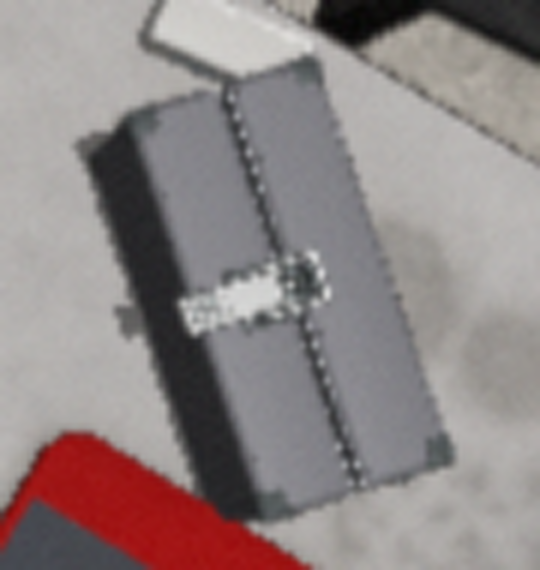

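View pics/z2.png

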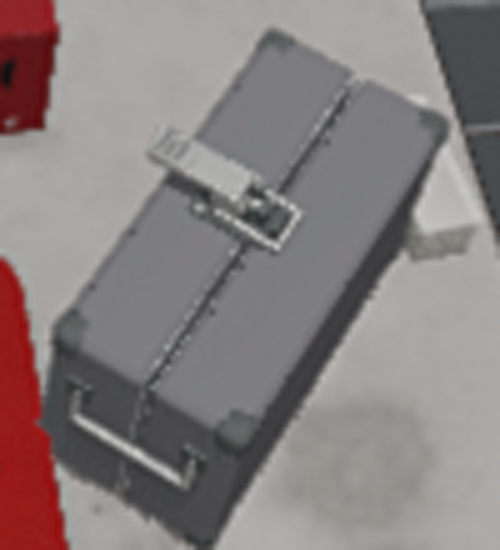

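The measured case top is 211 x 101 mm at z = 119.5, which agrees with the given sizes. Its centre is (571.3, -279.6), with case y at 19.2° in the world. That puts the tab at (555.5, -234.3, 136), and the depth points there agree (about 555, -235, top at 140). I'll rise first and then swing across, clear of the tall items.

>>> {"method": "carry_out", "body": {"plan": "0 0 -4 0 0 0; 0 0 -8 0 0 0; -2 -1.5 -10.5 0 0 4; -5.2 -3.9 -10.5 0 0 8; -8.4 -6.3 -10.5 0 0 12; -11.6 -8.7 -10.5 0 0 16; -14.8 -11.1 -10.5 0 0 20; -18 -13.5 -10.5 0 0 24; -21.2 -15.9 -10.5 0 0 28; -24.4 -18.3 -10.5 0 0 32", "jaw": 0.6}}

```text
t: 0.93
tcp_pos: [361.1, 250.4, 300.7]
orientation: [-0.0, 0.45, 0.893, -0.001]
ft_force: [1.3, 0.6, 0.3]
opening: 0.6
```

```bash
cat > t.py <<'E'
from h import *
import sys
a=np.array([0.328,-0.945,0]); b=np.array([.945,.328,0]); 
tab=np.array([555.5,-234.3,136])
def go(goal):
    s=r.get_state(); Rm=rot(s['orientation']); 
    Rt=R.from_matrix(np.column_stack([np.cross(b,[0,0,-1]),b,[0,0,-1]]))
    print('t',s['t'],s['tcp_pos'].round(1),'q',s['qpos'].round(2),'F',s['ft_force'].round(1),'op',s['opening'])
    print('shift cm',(Rm.inv().apply(np.array(goal)-s['tcp_pos'])/10).round(2),'rot',(Rm.inv()*Rt).as_rotvec(degrees=True).round(1))
    print('case frame of tcp rel tab', [(s['tcp_pos']-tab)@v for v in (a,b,[0,0,1])], Rm.as_matrix().round(3).tolist())
go([float(x) for x in sys.argv[1:4]])
E
python3 t.py 555.5 -234.3 250
```

```text
t 0.9333 [361.1 250.4 300.7] q [-0.92  0.04  0.29  1.58 -0.01  1.52  0.  ] F [1.3 0.6 0.3] op 0.6000204807302677
shift cm [-50.54 -13.16   5.15] rot [-0.1  0.1 17.3]
case frame of tcp rel tab [np.float64(-521.8558447386922), np.float64(-24.751808601328833), np.float64(164.7252588961597)] [[-0.594, 0.804, -0.001], [0.804, 0.594, -0.002], [-0.001, -0.002, -1.0]]
```

>>> {"method": "carry_out", "body": {"plan": "-4 -1 0 0 0 2; -8 -2 0 0 0 4; -12 -3 0 0 0 6; -16 -4 0 0 0 8; -20 -5 0 0 0 10; -24 -6 0 0 0 12; -28 -7 0 0 0 14; -32 -8 0 0 0 16; -36 -9.5 0 0 0 17.3; -40 -10.5 0 0 0 17.3"}}

```text
t: 1.77
tcp_pos: [513.8, -135.0, 301.2]
orientation: [-0.0, 0.58, 0.815, -0.001]
ft_force: [1.0, 0.7, 0.4]
opening: 0.6
```

```bash
python3 t.py 555.5 -234.3 170
```

```text
t 1.7667 [ 513.8 -135.   301.2] q [-0.31  0.28  0.72  1.37 -0.18  1.56  0.72] F [1.  0.7 0.4] op 0.6000697917966437
shift cm [-10.73   0.72  13.13] rot [-0.1  0.1 -0. ]
case frame of tcp rel tab [np.float64(-107.50580787104919), np.float64(-6.885037395564737), np.float64(165.2029025243836)] [[-0.328, 0.945, -0.002], [0.945, 0.328, -0.002], [-0.001, -0.002, -1.0]]
```

>>> {"method": "carry_out", "body": {"plan": "-3.5 0.2 0 0 0 0; -7 0.5 1 0 0 0; -10.7 0.7 3 0 0 0; -10.7 0.7 6 0 0 0; -10.7 0.7 9 0 0 0; -10.7 0.7 11.5 0 0 0; -10.7 0.7 13 0 0 0; -10.7 0.7 13 0 0 0; -10.7 0.7 13 0 0 0; -10.7 0.7 13 0 0 0", "jaw": 0.6}}

```text
t: 2.6
tcp_pos: [555.9, -234.5, 172.5]
orientation: [0.001, 0.58, 0.815, -0.001]
ft_force: [-0.1, 0.2, 1.3]
opening: 0.6
```

```bash
python3 t.py 555.5 -234.3 125; python3 - <<'E'
from h import *
im,d=r.read_camera('scene'); cv2.imwrite('pics/s2.png',cv2.resize(im[120:330,240:440,::-1],None,fx=2.8,fy=2.8,interpolation=cv2.INTER_CUBIC))
im,d=r.read_camera('top'); cv2.imwrite('pics/t2.png',im[...,::-1])
E
```

```text
t 2.6 [ 555.9 -234.5  172.5] q [-0.1   0.5   0.71  1.42 -0.32  1.34  0.96] F [-0.1  0.2  1.3] op 0.600174655722974
shift cm [ 0.04 -0.02  4.75] rot [-0.1  0.1 -0. ]
case frame of tcp rel tab [np.float64(0.2960470466052164), np.float64(0.28641911887850935), np.float64(36.496934431344954)] [[-0.328, 0.945, -0.0], [0.945, 0.328, -0.003], [-0.002, -0.001, -1.0]]
```

View pics/s2.png

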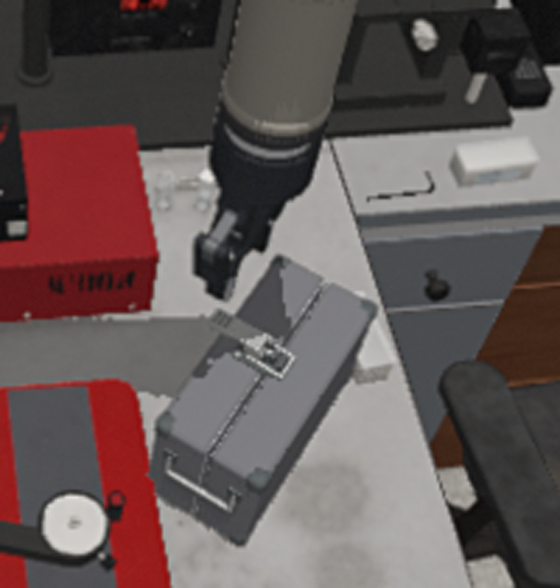

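The gripper sits above the tab at crop (225,320), and the jaws open along the case's length. Next I'll go down and then close.

>>> {"method": "carry_out", "body": {"plan": "0 0 1 0 0 0; 0 0 2 0 0 0; 0 0 3 0 0 0; 0 0 4 0 0 0; 0 0 4.7 0 0 0; 0 0 4.7 0 0 0; 0 0 4.7 0 0 0; 0 0 4.7 0 0 0; 0 0 4.7 0 0 0; 0 0 4.7 0 0 0"}}

```text
t: 3.53
tcp_pos: [556.7, -235.2, 126.8]
orientation: [0.002, 0.58, 0.815, -0.001]
ft_force: [-0.7, -0.1, 1.0]
opening: 0.601
```

>>> {"method": "carry_out", "body": {"plan": "0 0 0 0 0 0; 0 0 0 0 0 0; 0 0 0 0 0 0; 0 0 0 0 0 0; 0 0 0 0 0 0; 0 0 0 0 0 0; 0 0 0 0 0 0; 0 0 0 0 0 0; 0 0 0 0 0 0; 0 0 0 0 0 0", "jaw": 0}}

```text
t: 4.37
tcp_pos: [556.7, -235.1, 126.8]
orientation: [0.002, 0.58, 0.815, -0.001]
ft_force: [-0.2, 0.8, -0.6]
opening: 0.002
```

```bash
python3 t.py 555.5 -234.3 125
```

```text
t 4.3667 [ 556.7 -235.1  126.8] q [-0.09  0.53  0.7   1.49 -0.35  1.25  0.98] F [-0.2  0.8 -0.6] op 0.0017603343968590622
shift cm [ 0.12 -0.09  0.18] rot [ 0.1  0.2 -0. ]
case frame of tcp rel tab [np.float64(1.1870742944984611), np.float64(0.8635423974388388), np.float64(-9.224268402696453)] [[-0.328, 0.945, 0.002], [0.945, 0.328, -0.004], [-0.004, 0.001, -1.0]]
```

The jaw shut to 0.002, so it missed the tab or slipped off it. I'll look before moving again.

```bash
python3 - <<'E'
from h import *
im,d=r.read_camera('scene'); cv2.imwrite('pics/s3.png',cv2.resize(im[180:300,280:400,::-1],None,fx=5,fy=5,interpolation=cv2.INTER_CUBIC)); p=r.camera_params('scene')
np.save('s3.npy',cloud(d,p))
im,d=r.read_camera('top'); cv2.imwrite('pics/t3.png',cv2.resize(im[130:230,300:400,::-1],None,fx=5,fy=5,interpolation=cv2.INTER_CUBIC))
E
```

```text
(no output)
```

View pics/s3.png

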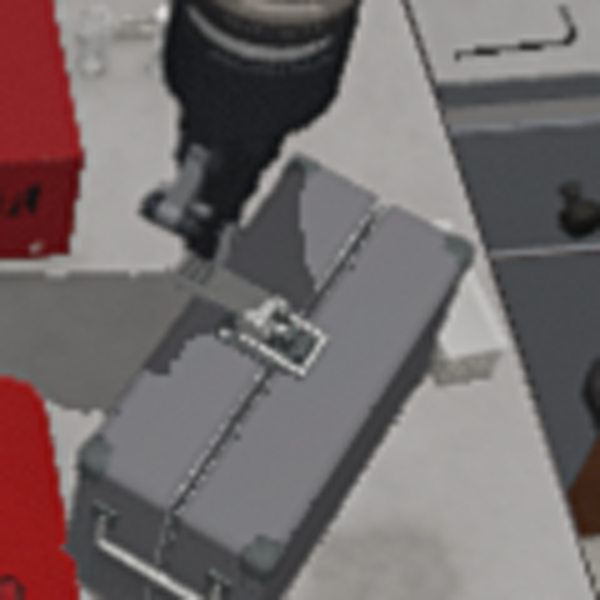

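View pics/t3.png

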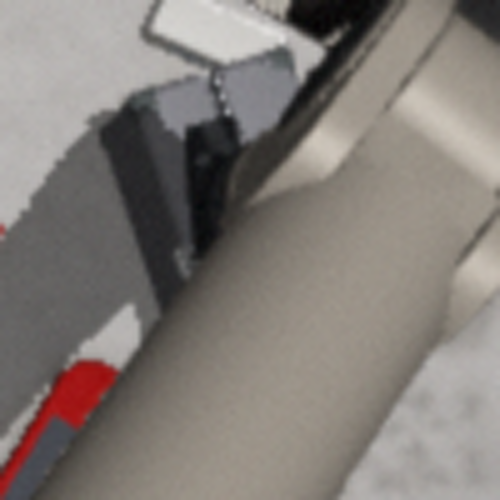

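```bash
python3 - <<'E'
from h import *
p=r.camera_params('scene'); K=np.array([[p['fx'],0,p['cx']],[0,p['fy'],p['cy']],[0,0,1.]])
Rm=rot(p['attitude']).as_matrix()
def proj(X): 
    c=(np.array(X)-p['xyz'])@Rm; return cv2.projectPoints(c.reshape(-1,1,3).astype(float),np.zeros(3),np.zeros(3),K,np.array([p['k1'],0,0,0.]))[0].reshape(-1,2)
s=r.get_state(); t=s['tcp_pos']
for n,X in (('tcp',t),('tab',[555.5,-234.3,136]),('hold',t+[0,0,18.7]),('up60',t+[0,0,60])):
    u=proj(X)[0]; print(n,u,((u-[280,180])*5).round())
W=np.load('s3.npy')
for v in range(216,240,1):
    print(v,[ (u,*W[v,u].round(0).astype(int)) for u in range(314,330,2)])
E
```

```text
tcp [319.35985155 237.23538165] [197. 286.]
tab [319.25188185 235.05033085] [196. 275.]
hold [320.43139295 232.76660977] [202. 264.]
up60 [322.90199136 222.44781046] [215. 212.]
216 [(314, np.int64(510), np.int64(-245), np.int64(259)), (316, np.int64(512), np.int64(-249), np.int64(263)), (318, np.int64(514), np.int64(-252), np.int64(265)), (320, np.int64(539), np.int64(-237), np.int64(227)), (322, np.int64(527), np.int64(-252), np.int64(254)), (324, np.int64(533), np.int64(-252), np.int64(250)), (326, np.int64(544), np.int64(-249), np.int64(238)), (328, np.int64(545), np.int64(-253), np.int64(241))]
217 [(314, np.int64(507), np.int64(-248), np.int64(261)), (316, np.int64(511), np.int64(-250), np.int64(261)), (318, np.int64(515), np.int64(-252), np.int64(259)), (320, np.int64(546), np.int64(-233), np.int64(213)), (322, np.int64(543), np.int64(-240), np.int64(223)), (324, np.int64(542), np.int64(-246), np.int64(231)), (326, np.int64(544), np.int64(-250), np.int64(234)), (328, np.int64(546), np.int64(-253), np.int64(237))]
218 [(314, np.int64(507), np.int64(-249), np.int64(259)), (316, 
[... 8647 characters left out ...]
64(134)), (320, np.int64(552), np.int64(-241), np.int64(134)), (322, np.int64(554), np.int64(-245), np.int64(139)), (324, np.int64(557), np.int64(-248), np.int64(140)), (326, np.int64(563), np.int64(-250), np.int64(137)), (328, np.int64(564), np.int64(-254), np.int64(141))]
239 [(314, np.int64(611), np.int64(-177), np.int64(-1)), (316, np.int64(614), np.int64(-181), np.int64(1)), (318, np.int64(557), np.int64(-232), np.int64(116)), (320, np.int64(551), np.int64(-243), np.int64(134)), (322, np.int64(553), np.int64(-247), np.int64(137)), (324, np.int64(556), np.int64(-250), np.int64(139)), (326, np.int64(560), np.int64(-252), np.int64(137)), (328, np.int64(563), np.int64(-256), np.int64(140))]
```

The fingers show only down to about z = 165, although the TCP reads z = 127. I'll compare the start picture: where were the fingertips there against the reported TCP?

```bash
python3 - <<'E'
from h import *
for n in ('scene','top'):
    W=np.load(n+'.npy'); P=W.reshape(-1,3); i=np.arange(len(P))
    m=(np.hypot(P[:,0]-200,P[:,1]-511.5)<75)&(P[:,2]>90)&(P[:,2]<400)
    Q=P[m]; I=i[m]; o=np.argsort(Q[:,2])[:25]
    print(n,len(Q),[(I[k]%512,I[k]//512,*Q[k].round(0)) for k in o])
W=np.load('s3.npy'); P=W.reshape(-1,3)
m=(np.hypot(P[:,0]-556,P[:,1]+235)<45)&(P[:,2]>143.5)&(P[:,2]<215)
Q=P[m]; o=np.argsort(Q[:,2])[:40]; print(Q[o].round(0).tolist())
im=cv2.imread('pics/scene0.png')[50:130,0:100]; cv2.imwrite('pics/s0z.png',cv2.resize(im,None,fx=6,fy=6))
E
```

```text
scene 1138 [(np.int64(44), np.int64(77), np.float64(220.0), np.float64(554.0), np.float64(242.0)), (np.int64(40), np.int64(99), np.float64(178.0), np.float64(468.0), np.float64(242.0)), (np.int64(39), np.int64(99), np.float64(176.0), np.float64(469.0), np.float64(243.0)), (np.int64(43), np.int64(77), np.float64(218.0), np.float64(555.0), np.float64(243.0)), (np.int64(45), np.int64(98), np.float64(191.0), np.float64(463.0), np.float64(243.0)), (np.int64(41), np.int64(99), np.float64(181.0), np.float64(465.0), np.float64(243.0)), (np.int64(38), np.int64(99), np.float64(174.0), np.float64(468.0), np.float64(245.0)), (np.int64(41), np.int64(77), np.float64(212.0), np.float64(554.0), np.float64(245.0)), (np.int64(42), np.int64(77), np.float64(215.0), np.float64(552.0), np.float64(246.0)), (np.int64(42), np.int64(98), np.float64(184.0), np.float64(464.0), np.float64(246.0)), (np.int64(37), np.int64(98), np.float64(173.0), np.float64(472.0), np.float64(246.0)), (np.int64(46), np.int64(76), np.float64(225.0), np.float64(549.0), np.float64(246.0)), (np.int64(44), np.int64(98), np.float64(188.
[... 3557 characters left out ...]
.0], [545.0, -238.0, 171.0], [556.0, -246.0, 171.0], [544.0, -235.0, 172.0], [561.0, -244.0, 172.0], [552.0, -244.0, 172.0], [542.0, -235.0, 173.0], [553.0, -246.0, 173.0], [553.0, -243.0, 174.0], [545.0, -241.0, 174.0], [549.0, -244.0, 174.0], [542.0, -234.0, 176.0], [564.0, -243.0, 176.0], [544.0, -239.0, 176.0], [545.0, -240.0, 177.0], [554.0, -247.0, 177.0], [545.0, -244.0, 178.0], [552.0, -246.0, 178.0], [559.0, -245.0, 179.0], [551.0, -243.0, 179.0], [553.0, -245.0, 179.0], [544.0, -244.0, 182.0], [562.0, -244.0, 182.0], [553.0, -247.0, 183.0], [545.0, -246.0, 183.0], [552.0, -244.0, 184.0], [557.0, -245.0, 184.0], [552.0, -247.0, 187.0], [565.0, -243.0, 187.0], [554.0, -246.0, 188.0]]
```

View pics/s0z.png

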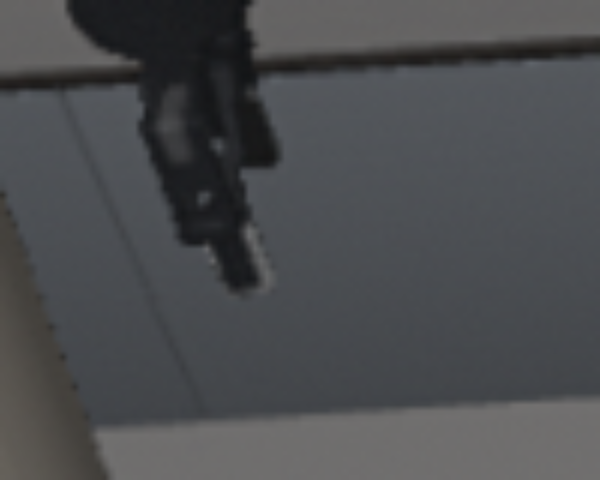

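In the start picture the open fingertips are at about z = 242, with the TCP reported at 195.6. Now, shut, they are at about 163 with 126.8 reported. So the real fingertips end about 35 mm behind the reported TCP, and the jaw closed above the tab. Sideways they're centred to within about 1 mm. I'll reopen, go down 36 mm and check.

>>> {"method": "carry_out", "body": {"plan": "0 0 0 0 0 0; 0 0 0 0 0 0; 0 0 0 0 0 0; 0 0 0 0 0 0; 0.1 -0.1 0.8 0 0 0; 0.1 -0.1 1.6 0 0 0; 0.1 -0.1 2.4 0 0 0; 0.1 -0.1 3.2 0 0 0; 0.1 -0.1 3.6 0 0 0; 0.1 -0.1 3.6 0 0 0", "jaw": 0.6}}

```text
t: 5.3
tcp_pos: [554.4, -234.0, 88.9]
orientation: [0.0, 0.58, 0.815, -0.001]
ft_force: [-0.2, 0.0, -0.3]
opening: 0.602
```

```bash
python3 t.py 555.5 -234.3 90; python3 - <<'E'
from h import *
im,d=r.read_camera('scene'); cv2.imwrite('pics/s4.png',cv2.resize(im[180:300,280:400,::-1],None,fx=5,fy=5,interpolation=cv2.INTER_CUBIC)); p=r.camera_params('scene')
W=cloud(d,p); P=W.reshape(-1,3)
a=np.array([0.328,-0.945,0]); b=np.array([.945,.328,0])
D=P-np.array([555.5,-234.3,0]); m=(np.hypot(D[:,0],D[:,1])<70)&(P[:,2]>122)&(P[:,2]<215)&(abs(D@b)>14)
Q=np.c_[D@a,D@b,P[:,2]][m]
for s in (-1,1):
    q=Q[Q[:,1]*s>0]; o=np.argsort(q[:,2])[:25]; print(q[o].round(0).tolist())
E
```

```text
t 5.3 [ 554.4 -234.    88.9] q [-0.09  0.56  0.68  1.54 -0.37  1.17  1.  ] F [-0.2  0.  -0.3] op 0.6021768564617728
shift cm [-0.06  0.1  -0.11] rot [-0.1  0.1 -0. ]
case frame of tcp rel tab [np.float64(-0.6335871167142351), np.float64(-0.9717290777757129), np.float64(-47.0923658576921)] [[-0.328, 0.945, -0.001], [0.945, 0.328, -0.002], [-0.002, -0.001, -1.0]]
[[11.0, -25.0, 122.0], [37.0, -16.0, 122.0], [17.0, -50.0, 122.0], [25.0, -41.0, 122.0], [60.0, -29.0, 122.0], [29.0, -61.0, 122.0], [35.0, -59.0, 122.0], [53.0, -31.0, 122.0], [22.0, -40.0, 122.0], [41.0, -23.0, 122.0], [1.0, -32.0, 122.0], [18.0, -24.0, 122.0], [21.0, -44.0, 122.0], [39.0, -34.0, 122.0], [23.0, -29.0, 122.0], [17.0, -60.0, 122.0], [20.0, -28.0, 122.0], [19.0, -49.0, 122.0], [35.0, -18.0, 122.0], [54.0, -37.0, 122.0], [13.0, -20.0, 122.0], [24.0, -16.0, 122.0], [31.0, -60.0, 123.0], [37.0, -53.0, 123.0], [22.0, -37.0, 123.0]]
[[16.0, 47.0, 122.0], [15.0, 33.0, 122.0], [8.0, 42.0, 122.0], [4.0, 64.0, 122.0], [8.0, 46.0, 122.0], [27.0, 27.0, 122.0], [39.0, 39.0, 122.0], [28.0, 45.0, 122.0], [38.0, 46.0, 122.0], [43.0, 52.0, 122.0], [27.0, 52.0, 122.0], [41.0, 41.0, 122.0], [21.0, 58.0, 122.0], [34.0, 39.0, 123.0], [55.0, 29.0, 123.0], [32.0, 27.0, 123.0], [8.0, 31.0, 123.0], [38.0, 41.0, 123.0], [27.0, 31.0, 123.0], [25.0, 60.0, 123.0], [19.0, 42.0, 123.0], [22.0, 66.0, 123.0], [40.0, 36.0, 123.0], [10.0, 57.0, 123.0], [26.0, 54.0, 123.0]]
```

View pics/s4.png

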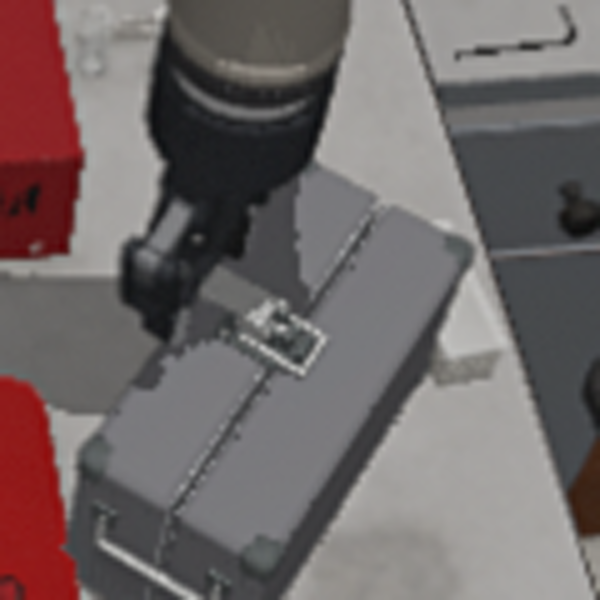

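Now the fingers straddle the tab at crop (200,290), the near finger low in front of it. I'll close them.

>>> {"method": "carry_out", "body": {"plan": "0 0 0 0 0 0; 0 0 0 0 0 0; 0 0 0 0 0 0; 0 0 0 0 0 0; 0 0 0 0 0 0; 0 0 0 0 0 0; 0 0 0 0 0 0; 0 0 0 0 0 0; 0 0 0 0 0 0; 0 0 0 0 0 0", "jaw": 0}}

```text
t: 6.18
tcp_pos: [556.6, -234.1, 90.5]
orientation: [0.002, 0.579, 0.815, -0.0]
ft_force: [4.8, 1.2, 1.5]
opening: 0.188
```

```bash
python3 t.py 555.5 -234.3 90
```

```text
t 6.1833 [ 556.6 -234.1   90.5] q [-0.09  0.56  0.68  1.54 -0.37  1.17  1.  ] F [4.8 1.2 1.5] op 0.18813651884874685
shift cm [ 0.01 -0.11  0.05] rot [0.1 0.2 0. ]
case frame of tcp rel tab [np.float64(0.11177230295311408), np.float64(1.0813866549096562), np.float64(-45.51694919208336)] [[-0.329, 0.944, 0.004], [0.944, 0.329, -0.003], [-0.004, 0.002, -1.0]]
```

The grip holds at an opening of 0.188 (about 16 mm; the tab is 18). I'll lift along the arc.

>>> {"method": "carry_out", "body": {"plan": "-0.06 0 -0.4 0 0 0; -0.16 0 -0.8 0 0 0; -0.3 0 -1.15 0 0 0; -0.47 0 -1.5 0 0 0; -0.68 0 -1.85 0 0 0; -0.93 0 -2.2 0 0 0; -1.2 0 -2.5 0 0 0; -1.5 0 -2.75 0 0 0; -1.8 0 -3 0 0 0; -2.2 0 -3.2 0 0 0", "jaw": 0}}

```text
t: 7.02
tcp_pos: [561.5, -248.6, 117.4]
orientation: [-0.004, 0.578, 0.816, 0.001]
ft_force: [4.3, 6.9, -9.3]
opening: 0.188
```

```bash
python3 t.py 555.5 -234.3 90; python3 - <<'E'
from h import *
im,d=r.read_camera('scene'); cv2.imwrite('pics/s5.png',cv2.resize(im[180:300,280:400,::-1],None,fx=5,fy=5,interpolation=cv2.INTER_CUBIC))
E
```

```text
t 7.0167 [ 561.5 -248.6  117.4] q [-0.05  0.57  0.69  1.46 -0.37  1.26  1.01] F [ 4.3  6.9 -9.3] op 0.1884816774675828
shift cm [ 1.53 -0.08  2.75] rot [-0.1 -0.5  0.2]
case frame of tcp rel tab [np.float64(15.476737494539055), np.float64(0.947608452367704), np.float64(-18.64815766019086)] [[-0.331, 0.944, -0.005], [0.944, 0.331, 0.007], [0.008, -0.002, -1.0]]
```

View pics/s5.png

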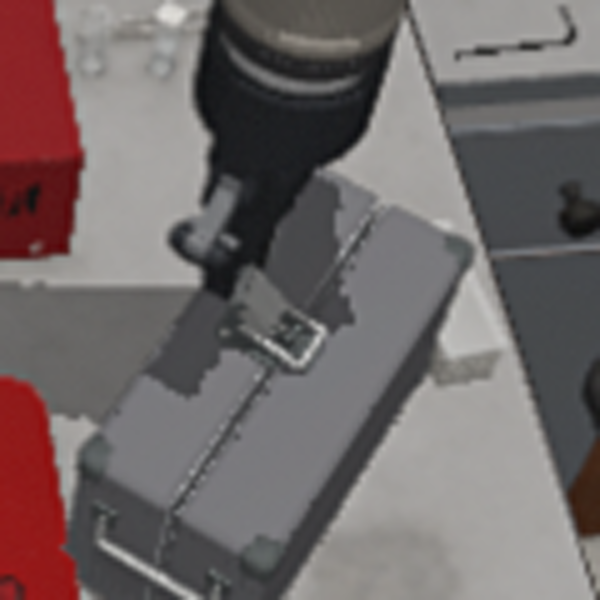

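The tab follows in the grip: the travel of 15 and 27 mm puts the lever near 0.8 rad, past centre. I'll carry it on a little, then open.

>>> {"method": "carry_out", "body": {"plan": "-0.3 0 -0.2 0 0 0; -0.65 0 -0.45 0 0 0; -1 0 -0.6 0 0 0; -1.4 0 -0.75 0 0 0; -1.6 0 -0.8 0 0 0; -1.7 0 -0.8 0 0 0; -1.7 0 -0.8 0 0 0; -1.7 0 -0.8 0 0 0; -1.7 0 -0.8 0 0 0; -1.7 0 -0.8 0 0 0"}}

```text
t: 7.9
tcp_pos: [566.0, -261.0, 123.4]
orientation: [-0.008, 0.577, 0.816, 0.003]
ft_force: [2.3, 5.2, -4.0]
opening: 0.176
```

>>> {"method": "carry_out", "body": {"plan": "0 0 0 0 0 0; 0 0 0 0 0 0; 0 0 0 0 0 0; 0 0 0 0 0 0; 0 0 0 0 0 0; 0 0 0 0 0 0; 0 0 0 0 0 0; 0 0 0 0 0 0; 0 0 0 0 0 0; 0 0 0 0 0 0", "jaw": 0.7}}

```text
t: 8.73
tcp_pos: [566.0, -261.0, 123.5]
orientation: [-0.008, 0.577, 0.816, 0.003]
ft_force: [0.2, -0.7, 0.4]
opening: 0.702
```

>>> {"method": "carry_out", "body": {"plan": "0 0 -1 0 0 0; 0 0 -2 0 0 0; 0 0 -3.5 0 0 0; 0 0 -5.5 0 0 0; 1 0 -8 0 0 0; 4 0 -10 0 0 0; 8 0 -11 0 0 0; 12 0 -11 0 0 0; 14 0 -11 0 0 0; 14 0 -11 0 0 0"}}

```text
t: 9.57
tcp_pos: [520.8, -123.9, 237.5]
orientation: [-0.008, 0.574, 0.819, 0.006]
ft_force: [1.3, 0.6, -0.0]
opening: 0.701
```

```bash
python3 t.py 555.5 -234.3 90; python3 - <<'E'
from h import *
for n in('scene','top'):
    im,d=r.read_camera(n); W=cloud(d,r.camera_params(n))
    c=(slice(180,300),slice(280,400)) if n=='scene' else (slice(120,240),slice(290,410))
    cv2.imwrite(f'pics/{n}6.png',cv2.resize(im[c][...,::-1],None,fx=5,fy=5,interpolation=cv2.INTER_CUBIC))
    cv2.imwrite(f'pics/{n}6full.png',im[...,::-1])
    P=W.reshape(-1,3); D=P-np.array([571.3,-279.6,0]); a=np.array([0.328,-0.945,0]); b=np.array([.945,.328,0])
    Q=np.c_[D@a,D@b,P[:,2]]; Q=Q[(abs(Q[:,0])<70)&(abs(Q[:,1])<14)&(Q[:,2]>126)&(Q[:,2]<200)]
    for x in range(-70,70,5):
        q=Q[(Q[:,0]>=x)&(Q[:,0]<x+5)]
        if len(q): print(n,x,len(q),q[:,2].max().round(),np.median(q[:,2]).round())
E
```

```text
t 9.5667 [ 520.8 -123.9  237.5] q [-0.32  0.32  0.72  1.48 -0.22  1.43  0.75] F [ 1.3  0.6 -0. ] op 0.7010597942667406
shift cm [-11.86  -0.51  14.51] rot [-0.  -1.2  0.8]
case frame of tcp rel tab [np.float64(-115.68466215054833), np.float64(3.423143764068648), np.float64(101.50276504882481)] [[-0.342, 0.94, -0.007], [0.94, 0.342, 0.019], [0.02, -0.0, -1.0]]
scene -15 13 138.0 135.0
scene -10 15 146.0 140.0
scene -5 31 150.0 143.0
scene 0 24 147.0 140.0
scene 5 20 147.0 141.0
scene 10 15 159.0 148.0
scene 15 19 163.0 160.0
scene 20 22 170.0 164.0
scene 25 31 171.0 165.0
scene 30 4 167.0 167.0
```

View pics/scene6.png

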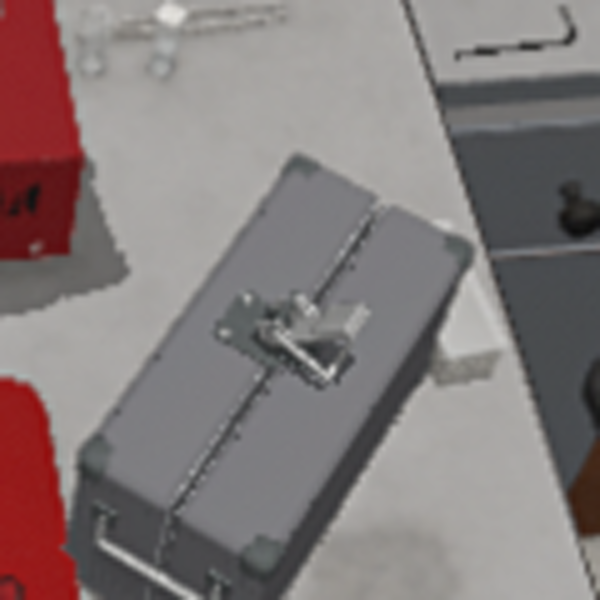

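View pics/scene6full.png

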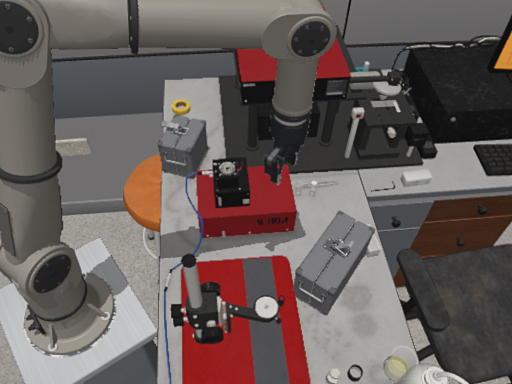

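The lever is thrown over: its tip is about 35 mm past the pivot line and 36 mm above it, so about 2.3 rad, at the stop. The hook end is off the keeper, at crop (330,375). The short case still looks latched at (180,128) in the full picture. The gripper is clear and reads about zero force, so I'll hand in.

```bash
python3 -c "
from cell import r
print(r.get_state()['ft_force'], r.close_job())"
```

```text
the job is handed in; nothing more can be done
[ 0.62620276 -1.35286274 -0.20450762] None
```

I unfastened the long case's latch and handed the job in after about 10 s of robot time. I pinched the tab, lifted it along its arc past dead centre to roughly 1.2 rad, and opened the jaws. The spring threw the lever the rest of the way, and I drew the gripper clear.

**Long case:** in the last picture, depth puts the lever tip about 35 mm past the pivot line and 36 mm above it. That is about 2.3 rad, at its stop, with the wire hook off the keeper.

**Short case:** I never went near its latch. It still looks latched in the last scene picture, but I did not measure its lever angle.

**Robot:** the gripper stood about 12 cm from the case, touching nothing, with about 1 N on the wrist reading.

**What disagreed:** the first grasp closed on air above the tab. Both cameras showed the real fingertips about 35 mm behind the reported TCP. I went 36 mm lower, and the second grasp held at about 16 mm opening (the tab is 18 mm).

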